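# Nest a drive link and hold the screw guide at its third click

## Robot

A 6-joint arm with a two-finger parallel gripper is mounted at the origin on the work surface. World frame = base frame: x ahead of the robot, y to its left, z up, the work surface at z = 0. Lengths are in mm, angles in degrees, forces in N, time in s.
With the tool pointing down it reaches from about 200 to 875 mm from the base axis. Payload 3.4 kg.
Tool frame: the origin (TCP) lies midway between the tips of the shut fingers; the grasp point (between the pads) lies 19 mm behind it; z points along the fingers, y is the direction in which the jaws open and shut (so a half turn about z gives the same grasp; the last joint's range is limited). The gripper opens to 94 mm and grips with 3 to 60 N. Pads are 16 mm wide; open, the fingers measure 119 mm over their backs; the gripper's body (75 mm by 177 mm) begins 78 mm behind the grasp point.
Start: joints at [-79.183, 15.808, 86.224, -0, 77.962, -6.933], TCP at [175.299, -547.664, 205.493] pointing down, gripper open.
Joint ranges: [-165.64, 165.64], [-43.16, 119.46], [12.63, 154.43], [-67.54, 247.53], [6.08, 155.33], [-154.97, 154.97]. Speed limits (degrees/s): [147.25, 147.25, 180, 180, 180, 180].

## Interface

Orientations are given as a 3x3 rotation matrix whose columns are the frame's x, y, z axes.
In Python, from cell import readout, imaging, robot gives the robot as it stands. The module is installed in compiled form; this text tells all that it offers.
- The arm moves only by the tool apply_moves, never from a script. Its argument "plan" is a list of rows, each a list of 7 numbers: the turn, a rotation vector about the tool's x, y, z in degrees, then the shift along the tool's x, y, z in cm, then the opening, from 0 (shut) to 1 (fully open). A call has 1 to 20 rows; each row is the pose to reach, as a shift and turn from the pose commanded when the call began, along the tool's axes at that moment; what a row does not reach only later rows make up. A row lasts 1/8 s, in which the tool goes at most 62.5 mm and 10.7 degrees, less where a joint would pass 70% of its speed; a pose out of reach is approached as far as the arm can. A call with a gripper value outside its range is refused whole. The fingers move at their own pace and stop on an object; "force" is the grip in N (left out, the last holds). Time passes only in rows, so rows that repeat a pose let the fingers close. It gives the time, the measured TCP pose, the force and the opening at its end, in the units of the state.
- readout.sense(): the state, without advancing time (a new reading comes with each control period).
- imaging.capture(name): name is "scene" or "top"; returns a dict with "pixels" (420x560x3 uint8, red, green, blue), "fx", "fy", "cx", "cy" (pixels), "xyz" and "attitude" of the camera in the world. Camera axes: x right, y up, looking along -z (the intrinsics and any distortion apply to the point x, -y, -z); pixel columns grow to the right and rows downward; lengths in mm; the calibration is good to about 2 mm. A picture is of the moment at which its call begins. There is no depth.
- robot.hand_in(): hands the job in, once; it reports no verdict.
The state is a dict: "time_s": time; "joint_positions": joint angles; "dq": joint speeds; "joint_torque": joint torques, N m; "tool_pos": TCP position; "eef_rot": TCP orientation; "force": force on the tool from outside, world axes, zero at the start; "ft_torque": the same for the moment, N m; "opening": opening from 0.0 (shut) to 1.0 (fully open).
Only numpy, scipy, OpenCV 4.12 (cv2) and the standard library are available. Lean on these libraries where they do the work, as an engineer would, in place of code of your own. Each camera call takes 0.05 s, during which the arm holds its last target.

## Task

Lay the loose aluminium drive link (not drop it) flat in the fixture's nest with its big eye in the wide pocket nearest the hub, and let go of it. Then take the red knob bar on the hub and turn it clockwise from home, counting the clicks, to the third stop and no further, so that the brass guide bush stands over the big eye. The knob is sprung, so keep gripping it there: the job finishes with you still holding it, and with the other things on the bench left where they are.

Things in the scene. Friction and masses are not known exactly. Their poses are not given: they have to be found in the camera images.
- link_mid (a point): the loose drive link: silver flat bar 103 mm long, 12 mm thick, 70 g; big round eye (28 mm, brass insert) at one end, small round end (18 mm) at the other, joined by a straight web 14 mm wide and 52 mm long. This point: middle of the web, 6 mm above the underside; +x runs along the link from the big eye to the small end, z up. Grip it here across the web.
- link_eye (a point): centre of the link's big eye, 40 mm from link_mid along its -x, half-way up (the small end's centre is 40 mm along +x)
- link: the same loose drive link, origin under link_mid on its underside, same axes
- nest_seat (a point): where link_mid must come to lie, 40 mm above the bench; +x: the way the link's +x must point (away from the hub). Nest: two black beds, tops 34 mm above the bench, blue rims 8 mm high; wide pocket (36 mm inside) for the big eye, narrow one (24 mm) for the small end, 5 mm play at each end. Between the beds a 51 mm gap, 26 mm deep below this point, lets fingers straddle the web.
- nest_eye (a point): where the link's big eye must come to lie: 40 mm from nest_seat along its -x, same height
- fixture: the fixture, fixed to the bench: aluminium base plate 110 x 235 x 14 mm, origin under its centre, z up. A round hub stands 70 mm along +y, the nest along -y; the hub's black dial (80 mm across, top 52 mm above the bench) has white ticks at home and the five stops. Its highest part is the knob bar, top 100 mm.
- grip_bar: the red knob bar on the hub: 44 mm long along its x, 14 mm wide along its y, 38 mm high; origin at its centre, 81 mm above the bench, on the vertical turning axis; +x points along the yellow swing arm. Below it are a 54 mm disc and the arm, tops 62 mm above the bench. Pinch it across the 14 mm from above.
- index (a joint): angle of knob and swing arm, rad: 0 at home (the start), growing clockwise seen from above, to 1.963. A click every 0.393 (22.5 degrees): stops at 0.393, 0.785, the third at 1.178. Each click resists with up to 0.055 N m, then pulls into the stop; a spring of 0.062 N m per rad pulls towards home, so the third stop does not stay by itself.
- guide_bush (a point): centre of the brass bush (24 mm across, 12 mm hole) at the end of the yellow swing arm, 85 mm from the knob's axis, 60 mm above the bench; it clears the nested link by 5 mm and stands over nest_eye at the third stop. At home the arm stands 67.5 degrees anticlockwise of the nest, clear of it.
- motor_unit: bystander: small dark motor housing on a grey foot, 70 x 52 x 54 mm, origin under its centre; leave alone
- screwdriver: bystander: orange screwdriver lying on the bench, 170 mm long, origin on its length at bench level; leave alone
- can: bystander: upright can, 66 mm across, 115 mm high, origin under its centre; leave alone
- oil_bottle: bystander: upright dark bottle with a red label, 60 mm across, 170 mm high, origin under its centre; leave alone
- glue_bottle: bystander: small upright bottle, 36 mm across, 75 mm high, origin under its centre; leave alone
Not all that is in view belongs to the job. Of the things shaped like the link, the aluminium one is meant.

How it is judged (in metres and radians):
On the way, in this order (a step that is already met when the one before it is completed fails the run):
1. the link lies flat in the nest, big eye in the wide pocket, let go of, with the knob still at home (horizontal distance between link_eye and nest_eye below 0.008 m and horizontal distance between link_mid and nest_seat below 0.008 m and z of link_mid in the frame of nest_seat between -0.003 and 0.003 m and angle between link_mid's own z axis and vertical below 0.06 rad and contact force between the fingers and link below 0.05 N and linear speed of link below 0.02 m/s and value of joint index below 0.2 rad), for 0.2 s.
2. the knob bar is gripped at the third stop (value of joint index between 1.09 and 1.27 rad and contact force between the fingers and grip_bar above 2 N), for 0.3 s.
At the end, for the whole second after the job is handed in: fingers press the knob bar (over 2 N) and hold it still within 0.09 rad of the third stop; the link lies released, flat (0.06 rad), at rest in the nest, big eye and middle within 8 mm of their places and 3 mm in height; the guide bush within 12 mm of the big eye, seen from above (all of step 2 and horizontal distance between link_eye and nest_eye below 0.008 m and horizontal distance between link_mid and nest_seat below 0.008 m and z of link_mid in the frame of nest_seat between -0.003 and 0.003 m and angle between link_mid's own z axis and vertical below 0.06 rad and contact force between the fingers and link below 0.05 N and linear speed of link below 0.02 m/s and velocity of joint index between -0.15 and 0.15 rad/s and horizontal distance between guide_bush and link_eye below 0.012 m); the arm keeps its last pose, push and grip.
It fails at once if the knob is turned past the third stop towards the fourth (value of joint index above 1.4 rad).
It fails at once if the link is dropped: it falls freely, untouched by the fingers, faster than 0.7 m/s (contact force between the fingers and link below 0.01 N and linear speed of link above 0.7 m/s).
It fails at once if a bystander is moved by more than 30 mm (distance of any of motor_unit, screwdriver, can, oil_bottle, glue_bottle from where it was at the start of the episode above 0.03 m).
It also fails if it takes over 43 s, if anything falls off the work surface, if the arm or the gripper's body presses on something with over 40 N, if the wrist force passes 120 N, or if a joint passes its speed limit or range.

## Working session

There is one attempt and no reset: what is moved stays moved. The work goes in short steps, Python scripts to look and compute and a tool call to move; the robot and the scene stay as the last step left them, time stands still between calls to the robot, and variables do not carry over. Pictures are saved under pics/ and viewed, and the job is handed in when it is done.

Besides the shell and the picture viewer there is one more tool, called after ">>>" in YAML: its name, and indented under it one key for each argument. apply_moves: Moves the arm, as the interface text tells. Its arguments: {"type":"object","properties":{"plan":{"type":"array"},"force":{"type":"number"}},"required":["plan"]}

```bash
mkdir -p pics; python3 - <<'E'
from cell import readout, imaging, robot
import cv2, pickle
print(readout.sense())
for n in ("scene","top"):
    c=imaging.capture(n); pickle.dump(c,open(f"{n}0.pkl","wb"))
    cv2.imwrite(f"pics/{n}0.png",cv2.resize(c["pixels"][:,:,::-1],(800,600),interpolation=cv2.INTER_CUBIC))
    print({k:v for k,v in c.items() if k!="pixels"})
E
```

```text
{'time_s': 0.0, 'joint_positions': array([-7.91812298e+01,  1.58482053e+01,  8.62936587e+01,  1.05540015e-04,
        7.79613742e+01, -6.93399933e+00]), 'dq': array([ 0.00602752,  0.11807585, -0.04836297, -0.06157724,  0.07245294,
        0.06346972]), 'joint_torque': array([-4.47058164e-04, -4.04590774e+01, -2.37231714e+01,  6.99218363e-02,
        3.43435141e-02, -1.31872139e-04]), 'tool_pos': array([ 175.20242996, -547.07484077,  204.60979683]), 'eef_rot': array([[ 9.52381217e-01,  3.04909667e-01, -3.36442363e-04],
       [ 3.04909774e-01, -9.52379597e-01,  1.77015657e-03],
       [ 2.19317008e-04, -1.78844843e-03, -9.99998377e-01]]), 'force': array([-0.63008311, -0.65845129,  0.49759498]), 'ft_torque': array([-0.02287618, -0.01899112,  0.01030107]), 'opening': 1.0009719379539037}
{'fx': 382.71118482199444, 'fy': 382.71118482199444, 'cx': 272.7945320103079, 'cy': 209.22185012104237, 'xyz': array([ 865.51412363, -409.77155634,  775.28221508]), 'attitude': array([[ 0.73627306, -0.5216634 ,  0.43100961],
       [ 0.67666639,  0.56291899, -0.47459962],
       [ 0.00495776,  0.64108463,  0.76745418]])}
{'fx': 410.8772933550273, 'fy': 410.8772933550273, 'cx': 275.4429396543241, 'cy': 209.7102230525587, 'xyz': array([ 289.9902331 ,   14.89491883, 1193.30308131]), 'attitude': array([[-0.01861624,  0.98820238, -0.15201807],
       [-0.99954324, -0.02201488, -0.02070425],
       [-0.02380665,  0.1515632 ,  0.98816084]])}
```

View pics/scene0.png

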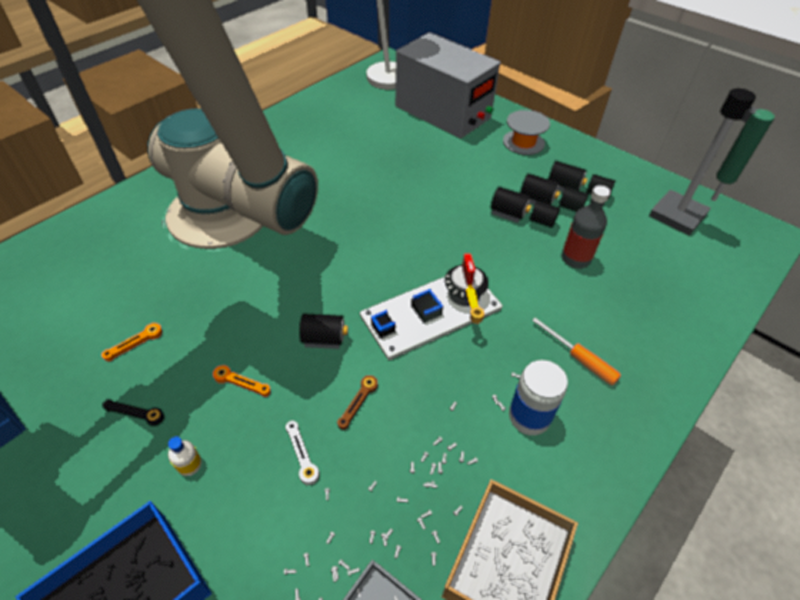

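View pics/top0.png

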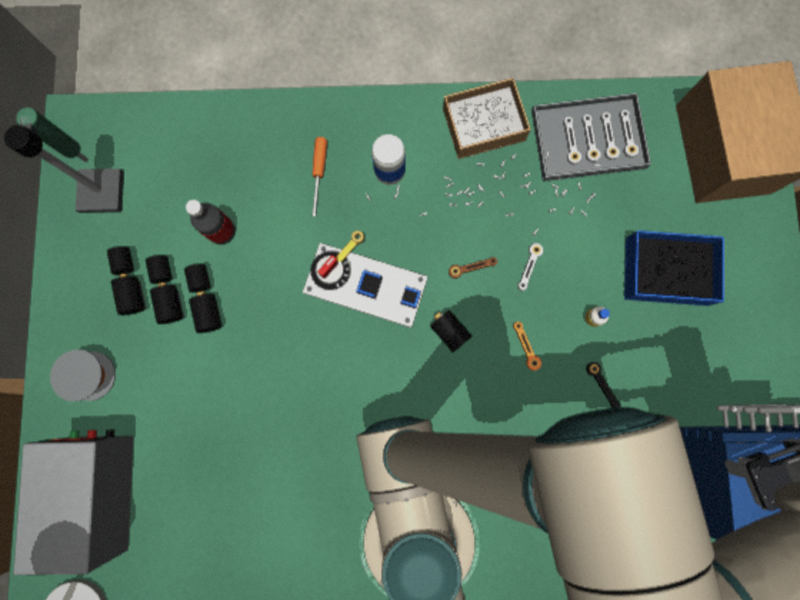

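The scene shows the silver link near (303,455) and the top view near (530,265). The fixture is at top (365,285), and the other links are orange, brown or black. I'll zoom in and measure.

```bash
cat > h.py <<'E'
import numpy as np, cv2, pickle
def load(n): return pickle.load(open(n,"rb"))
def back(c,u,v,z):
    d=np.array([(u-c["cx"])/c["fx"],-(v-c["cy"])/c["fy"],-1.0])
    w=c["attitude"]@d; p=c["xyz"]; return p+w*(z-p[2])/w[2]
def proj(c,P):
    q=(np.asarray(P,float)-c["xyz"])@c["attitude"]
    return np.stack([c["cx"]+c["fx"]*q[...,0]/-q[...,2], c["cy"]-c["fy"]*q[...,1]/-q[...,2]],-1)
def crop(c,x0,y0,w,h,s,fn,pts=None,r=2):
    im=cv2.resize(c["pixels"][y0:y0+h,x0:x0+w,::-1],(w*s,h*s),interpolation=cv2.INTER_CUBIC)
    if pts is not None:
        for p in np.atleast_2d(proj(c,pts)):
            q=((p-[x0,y0]+0.5)*s).astype(int); cv2.circle(im,(int(q[0]),int(q[1])),r,(255,0,255),-1)
    cv2.imwrite(fn,im)
E
python3 - <<'E'
from h import *
t=load("top0.pkl"); s=load("scene0.pkl")
a=(t["pixels"]); 
crop(t,205,155,100,75,8,"pics/t_fix.png")
crop(t,340,160,60,50,10,"pics/t_link.png")
crop(s,245,170,110,80,7,"pics/s_fix.png")
crop(s,190,285,50,60,10,"pics/s_link.png")
E
```

```text
(no output)
```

View pics/t_fix.png

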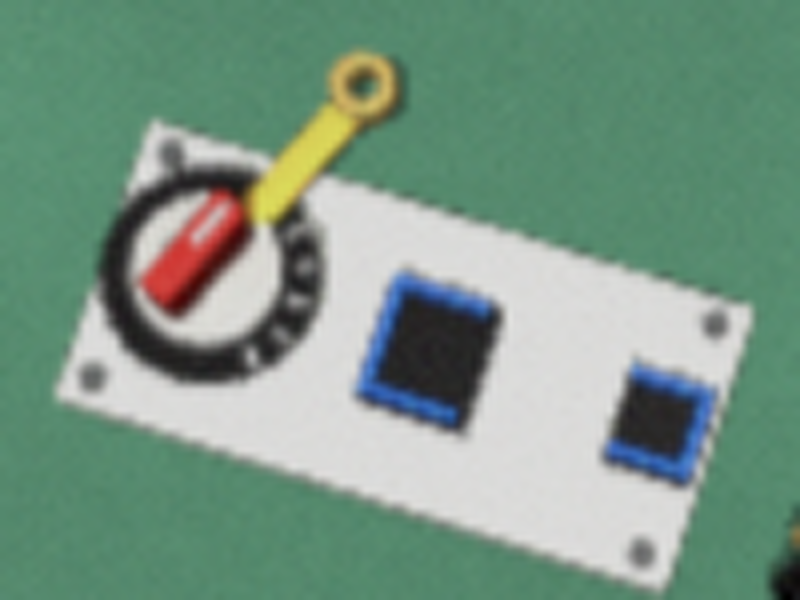

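View pics/t_link.png

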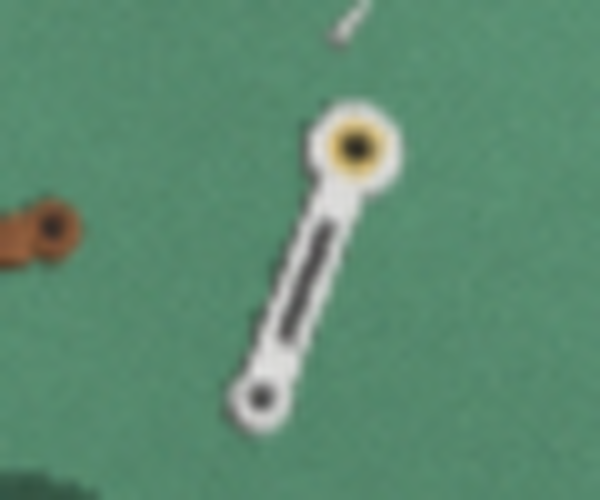

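View pics/s_fix.png

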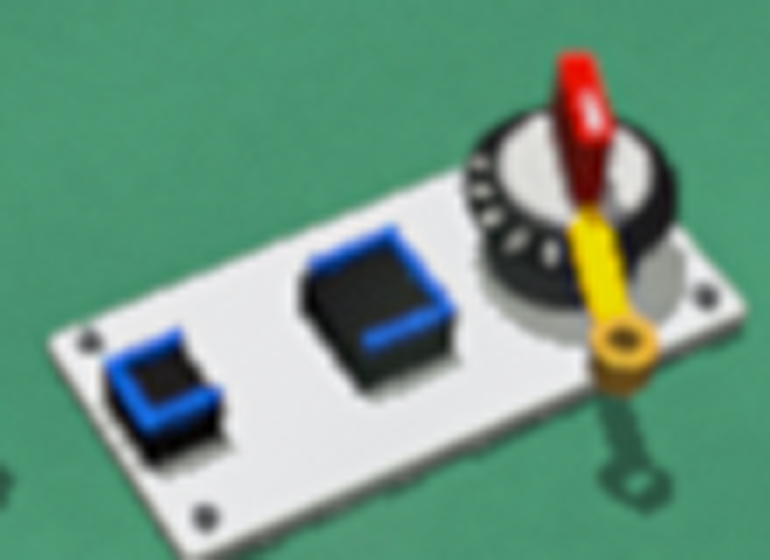

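View pics/s_link.png

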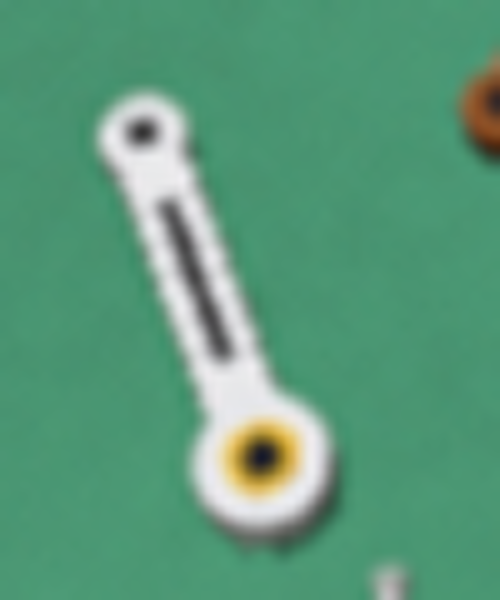

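Top crop: plate corners (152,120), (752,307), (665,590), (57,398); bush (363,85). The link has its eye at (356,148) and small end at (261,398). Scene crop: eye (262,456), small end (143,131). I'll fit poses from these.

```bash
cat > fit.py <<'E'
from h import *
from scipy.optimize import least_squares
t=load("top0.pkl"); s=load("scene0.pkl")
f=lambda px,s_,x0,y0:(np.array(px,float)+.5)/s_-.5+[x0,y0]
tc=f([(152,120),(752,307),(665,590),(57,398)],8,205,155)
print("top corners z14",[np.round(back(t,*p,14)[:2],1) for p in tc])
sc=f([(50,342),(745,310),(192,556)],7,245,170)
print("scene",[np.round(back(s,*p,14)[:2],1) for p in sc])
# fixture frame: corners (±55,±117.5)
def W(q,L):
    L=np.atleast_2d(np.array(L,float)); c_,s_=np.cos(q[2]),np.sin(q[2])
    return np.c_[q[0]+c_*L[:,0]-s_*L[:,1], q[1]+s_*L[:,0]+c_*L[:,1], L[:,2]]
# hub end = image left = +y world ; image up = +x world
Lt=[(55,117.5,14),(55,-117.5,14),(-55,-117.5,14),(-55,117.5,14)]
Ls=[(-55,-117.5,14),(55,117.5,14),(55,-117.5,14)]
ft=least_squares(lambda q:(proj(t,W(q,Lt))-tc).ravel(),[400,100,0]).x
fs=least_squares(lambda q:(proj(s,W(q,Ls))-sc).ravel(),[400,100,0]).x
fb=least_squares(lambda q:np.r_[(proj(t,W(q,Lt))-tc).ravel(),(proj(s,W(q,Ls))-sc).ravel()],[400,100,0])
for q in (ft,fs,fb.x): print("fix",np.round(q[:2],1),np.degrees(q[2]).round(2))
print(fb.fun.round(2))
q=fb.x; 
def report(q):
    print("seat",W(q,(0,-55,40)).round(1),"eye",W(q,(0,-15,40)).round(1),"hub",W(q,(0,70,81)).round(1))
for q in (ft,fs,fb.x): report(q)
le=f([(356,148),(261,398)],10,340,160); ls=f([(262,456),(143,131)],10,190,285)
for c,p in((t,le),(s,ls)):
    a,b=back(c,*p[0],12),back(c,*p[1],12); print("link",a.round(1),b.round(1),((a+b)/2).round(1),np.linalg.norm(a-b).round(1),np.degrees(np.arctan2(*(b-a)[1::-1])).round(2))
bt=f([(363,85)],8,205,155)[0]; bs=f([(625,338)],7,245,170)[0]
for z in (66,69): print("bush",z,back(t,*bt,z).round(1),back(s,*bs,z).round(1))
a=np.radians(67.5); print("bush pred", W(fb.x,(85*np.sin(a),70-85*np.cos(a),66)))
q=fb.x
L=[(x,y,34) for x in(-12,12) for y in(-109,-80)]+[(x,y,34)for x in(-18,18)for y in(8,-29)]+[(0,70,100),(85*np.sin(a),70-85*np.cos(a),69),(0,-55,34)]
th=np.linspace(0,2*np.pi,24)
L+=[(40*np.cos(k),70+40*np.sin(k),52) for k in th]
crop(t,205,155,100,75,8,"pics/t_fix1.png",W(q,L),3); crop(s,245,170,110,80,7,"pics/s_fix1.png",W(q,L),3)
E
python3 fit.py
```

```text
top corners z14 [array([595. , 190.8]), array([519.4, -28.8]), array([416.4,   5.3]), array([491.5, 225.6])]
scene [array([419.3,   2.2]), array([595.9, 186.2]), array([520.2, -31.3])]
fix [505.6  98.2] -18.83
fix [506.8  95.7] -18.73
fix [506.   97.2] -18.75
[ 0.01 -0.31  1.   -0.33  0.59  0.06 -0.2  -0.07 -0.48 -0.98  1.05 -1.02
 -0.09  0.14]
seat [[487.9  46.2  40. ]] eye [[500.8  84.   40. ]] hub [[528.2 164.5  81. ]]
seat [[489.1  43.6  40. ]] eye [[502.   81.5  40. ]] hub [[529.3 162.   81. ]]
seat [[488.4  45.1  40. ]] eye [[501.2  83.   40. ]] hub [[528.5 163.5  81. ]]
link [ 570.  -254.6   12. ] [ 496.3 -223.    12. ] [ 533.2 -238.8   12. ] 80.2 156.83
link [ 569.9 -255.8   12. ] [ 496.5 -224.4   12. ] [ 533.2 -240.1   12. ] 79.9 156.85
bush 66 [592.4 108.3  66. ] [591.5 107.7  66. ]
bush 69 [591.6 108.   69. ] [592.7 105.5  69. ]
bush pred [[592.44380732 107.45172469  66.        ]]
```

View pics/t_fix1.png

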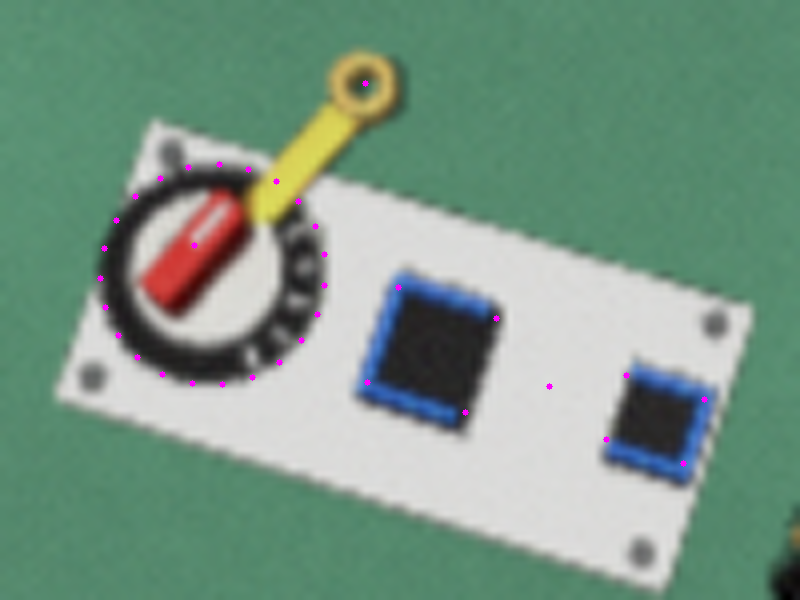

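View pics/s_fix1.png

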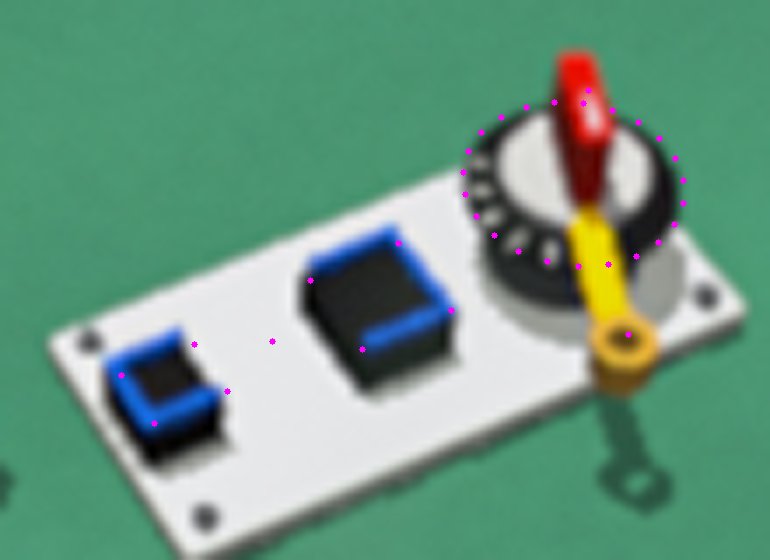

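```bash
cat > mv.py <<'E'
import numpy as np, sys
def R(psi):
    a=np.radians(psi); c,s=np.cos(a),np.sin(a); return np.array([[c,s,0],[s,-c,0],[0,0,-1]])
def rel(p0,psi0,p1,psi1):
    d=R(psi0).T@(np.array(p1,float)-p0)/10
    return [0,0,round((psi0-psi1+180)%360-180,2)]+list(d.round(3))
E
python3 - <<'E'
from mv import *; from h import *
p0=[175.299,-547.664,205.493]
print(R(17.75).round(3)[0])
print(rel(p0,17.75,[533.2,-239.5,140],-23.15))
t=load("top0.pkl"); 
for n,u,v in(("glue",598,318),("oil",222,235),("can",389,175),("motor",450,335),("brown",455,271)): print(n,back(t,u*.7,v*.7,20).round())
E
```

```text
[0.952 0.305 0.   ]
[0, 0, 40.9, np.float64(43.481), np.float64(-18.438), np.float64(6.549)]
glue [ 424. -368.   20.]
oil [614. 392.  20.]
can [734.  44.  20.]
motor [396. -72.  20.]
brown [526. -87.  20.]
```

>>> apply_moves:
  plan:
    - [0,0,10,5,-2,1,0.5]
    - [0,0,20,11,-4.6,1.6,0.5]
    - [0,0,30,16.5,-7,2.5,0.5]
    - [0,0,40.9,22,-9.2,3.5,0.5]
    - [0,0,40.9,27.5,-11.6,4.5,0.5]
    - [0,0,40.9,33,-14,5.5,0.5]
    - [0,0,40.9,38.5,-16.3,6.5,0.5]
    - [0,0,40.9,43.48,-18.44,6.55,0.5]
    - [0,0,40.9,43.48,-18.44,6.55,0.5]
    - [0,0,40.9,43.48,-18.44,6.55,0.5]
    - [0,0,40.9,43.48,-18.44,6.55,0.5]
    - [0,0,40.9,43.48,-18.44,6.55,0.5]
  force: 20

```text
time_s: 1.6
tool_pos: [532.3, -240.6, 140.2]
eef_rot: [[0.919, -0.395, -0.0], [-0.395, -0.919, -0.0], [0.0, 0.0, -1.0]]
force: [0.9, 0.3, 0.2]
opening: 0.498
```

```bash
python3 - <<'E'
from cell import readout, imaging
from h import *
r=readout.sense(); print(r["time_s"],r["tool_pos"],r["eef_rot"].round(4),r["joint_positions"].round(1),r["force"],r["opening"])
for n in("scene","top"):
    c=imaging.capture(n); pickle.dump(c,open(n+"1.pkl","wb"))
c=load("scene1.pkl"); crop(c,150,190,140,150,5,"pics/s1.png",[[*r["tool_pos"]]],3)
E
```

```text
1.6 [ 532.2757978  -240.61116779  140.16159211] [[ 9.187e-01 -3.950e-01 -0.000e+00]
 [-3.950e-01 -9.187e-01 -3.000e-04]
 [ 1.000e-04  3.000e-04 -1.000e+00]] [-31.1  19.   91.1  -0.   69.9  82.1] [0.90916033 0.34987912 0.17812853] 0.4976847428468863
```

View pics/s1.png

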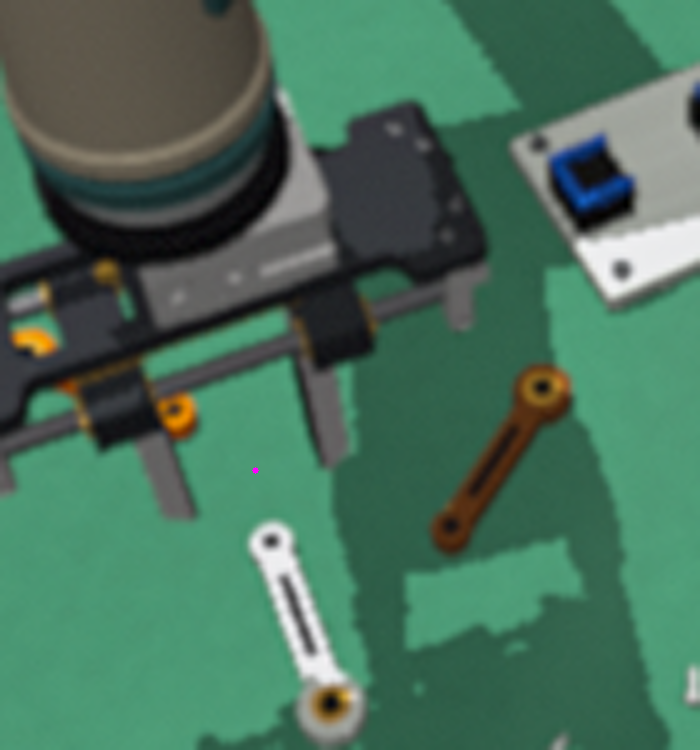

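Fingers straddle the web line correctly. Next: descend, with a small correction, and grip.

>>> apply_moves:
  plan:
    - [0,0,0,0.04,-0.1,5,0.5]
    - [0,0,0,0.04,-0.1,10,0.5]
    - [0,0,0,0.04,-0.1,12.5,0.5]
    - [0,0,0,0.04,-0.1,13.3,0.5]
    - [0,0,0,0.04,-0.1,13.7,0.5]
    - [0,0,0,0.04,-0.1,13.7,0.5]
    - [0,0,0,0.04,-0.1,13.7,0.5]

```text
time_s: 2.58
tool_pos: [534.7, -239.2, 4.1]
eef_rot: [[0.919, -0.393, 0.002], [-0.393, -0.919, -0.001], [0.002, 0.0, -1.0]]
force: [0.6, 0.6, 0.6]
opening: 0.5
```

```bash
python3 - <<'E'
from cell import readout, imaging
from h import *
r=readout.sense(); print(r["time_s"],r["tool_pos"],r["force"],r["opening"])
c=imaging.capture("scene"); crop(c,150,220,140,120,5,"pics/s2.png",[[533.2,-239.7,12]],3)
E
```

```text
2.575 [ 534.73018037 -239.23610254    4.13851324] [0.61685198 0.55246925 0.60889381] 0.5004977048248519
```

View pics/s2.png

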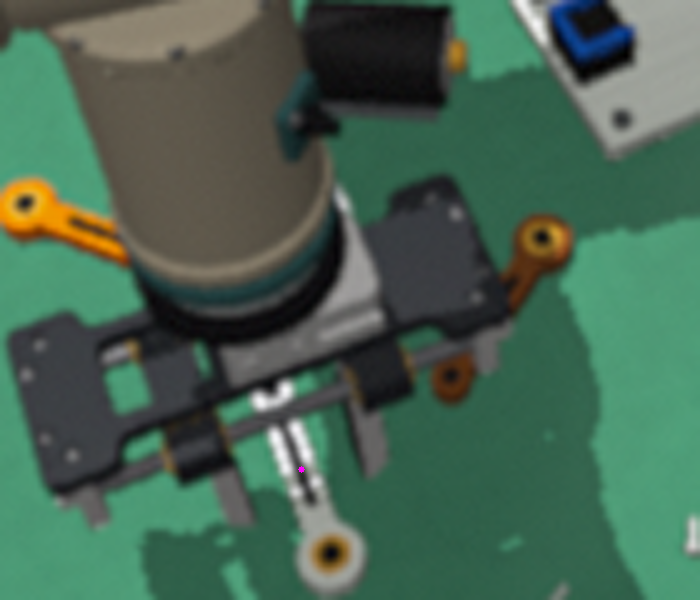

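Fingers straddle the web with the mid-point between them. Grip.

>>> apply_moves:
  plan:
    - [0,0,0,0,0,0,0.12]
    - [0,0,0,0,0,0,0.1]
    - [0,0,0,0,0,0,0.05]
    - [0,0,0,0,0,0,0.05]
    - [0,0,0,0,0,0,0.05]
    - [0,0,0,0,0,-1,0.05]
    - [0,0,0,0,0,-3,0.05]
    - [0,0,0,0,0,-3,0.05]
    - [0,0,0,0,0,-3,0.05]
  force: 25

```text
time_s: 3.75
tool_pos: [533.7, -238.6, 32.8]
eef_rot: [[0.919, -0.393, -0.0], [-0.393, -0.919, 0.0], [-0.0, 0.0, -1.0]]
force: [-0.0, 0.6, -0.7]
opening: 0.149
```

```bash
python3 - <<'E'
from cell import readout, imaging
from h import *
r=readout.sense(); print(r["time_s"],r["tool_pos"],r["eef_rot"].round(4),r["force"],r["opening"])
c=imaging.capture("scene"); crop(c,150,220,140,120,5,"pics/s3.png")
E
```

```text
3.75 [ 533.71737841 -238.59913214   32.83105222] [[ 9.195e-01 -3.932e-01 -2.000e-04]
 [-3.932e-01 -9.195e-01  1.000e-04]
 [-2.000e-04  0.000e+00 -1.000e+00]] [-0.0016816   0.56070708 -0.69934683] 0.14882437162013915
```

View pics/s3.png

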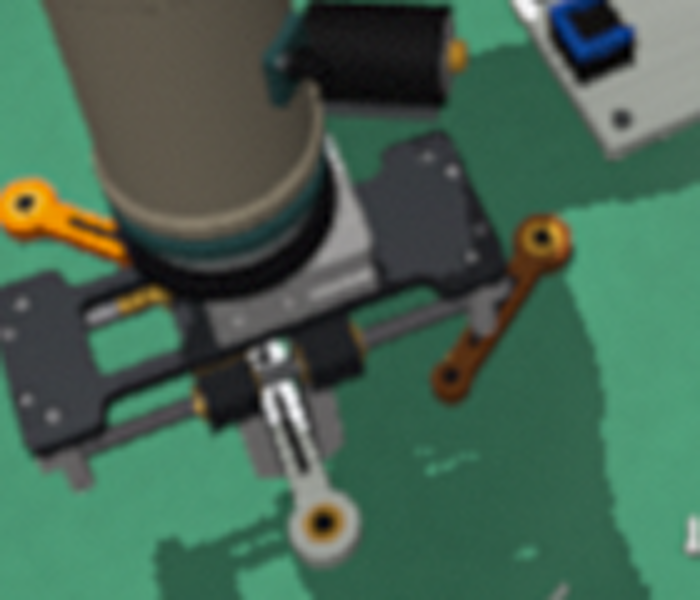

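Opening is 14 mm, so the web is gripped and level. Now compute the transfer.

```bash
python3 - <<'E'
from mv import *
p0=[533.96,-238.74,33]
print(rel(p0,-23.15,[488.4,45.3,90],71.25))
for k in (.1,.2,.5): print(k,rel(p0,-23.15,np.array(p0)*(1-k)+np.array([488.4,45.3,120])*k,71.25))
E
```

```text
[0, 0, -94.4, np.float64(-15.356), np.float64(-24.326), np.float64(-5.7)]
0.1 [0, 0, -94.4, np.float64(-1.536), np.float64(-2.433), np.float64(-0.87)]
0.2 [0, 0, -94.4, np.float64(-3.071), np.float64(-4.865), np.float64(-1.74)]
0.5 [0, 0, -94.4, np.float64(-7.678), np.float64(-12.163), np.float64(-4.35)]
```

>>> apply_moves:
  plan:
    - [0,0,0,0,0,-3,0.05]
    - [0,0,0,0,0,-7,0.05]
    - [0,0,-8,-1.5,-2.4,-9,0.05]
    - [0,0,-16,-3.1,-4.9,-9,0.05]
    - [0,0,-24,-4.6,-7.3,-9,0.05]
    - [0,0,-32,-6.1,-9.7,-9,0.05]
    - [0,0,-40,-7.7,-12.2,-9,0.05]
    - [0,0,-48,-9.2,-14.6,-9,0.05]
    - [0,0,-56,-10.7,-17,-9,0.05]
    - [0,0,-64,-12.3,-19.5,-9,0.05]
    - [0,0,-72,-13.8,-21.9,-8,0.05]
    - [0,0,-80,-15.36,-24.33,-7,0.05]
    - [0,0,-88,-15.36,-24.33,-6,0.05]
    - [0,0,-94.4,-15.36,-24.33,-5.7,0.05]
    - [0,0,-94.4,-15.36,-24.33,-5.7,0.05]
    - [0,0,-94.4,-15.36,-24.33,-5.7,0.05]
    - [0,0,-94.4,-15.36,-24.33,-5.7,0.05]

```text
time_s: 5.92
tool_pos: [488.5, 45.3, 90.0]
eef_rot: [[0.322, 0.947, 0.0], [0.947, -0.322, -0.0], [0.0, 0.0, -1.0]]
force: [-0.4, 0.2, -0.1]
opening: 0.148
```

```bash
python3 - <<'E'
from cell import readout, imaging
from h import *
r=readout.sense(); print(r["time_s"],r["tool_pos"],r["eef_rot"].round(4),r["joint_positions"].round(1),r["force"],r["opening"])
for n in("scene","top"):
    c=imaging.capture(n); pickle.dump(c,open(n+"4.pkl","wb"))
c=load("scene4.pkl"); crop(c,235,120,140,120,5,"pics/s4.png")
c=load("top4.pkl"); crop(c,205,135,110,90,7,"pics/t4.png")
E
```

```text
5.925 [488.47935063  45.25130705  90.03887401] [[ 3.225e-01  9.466e-01  2.000e-04]
 [ 9.466e-01 -3.225e-01 -1.000e-04]
 [ 0.000e+00  3.000e-04 -1.000e+00]] [ -2.8  14.2 106.5  -0.   59.3  16. ] [-0.43027727  0.24361216 -0.11753191] 0.14772020060258523
```

View pics/s4.png

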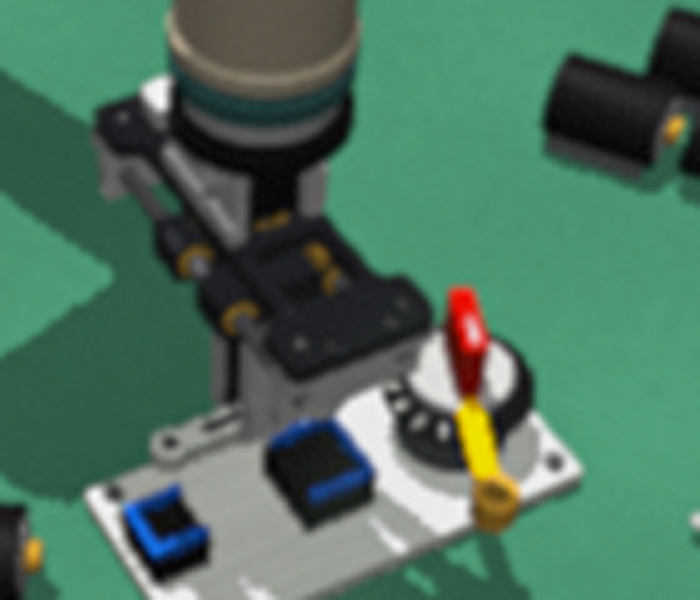

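View pics/t4.png

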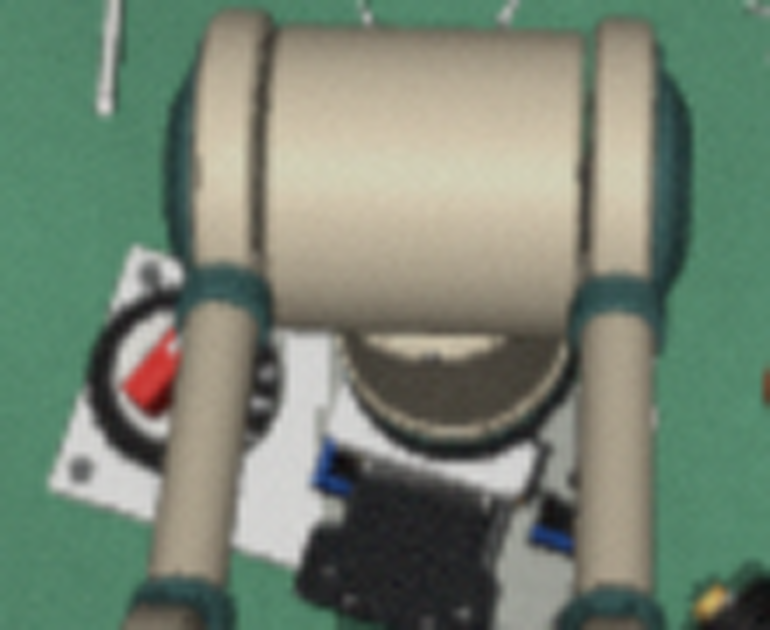

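```bash
python3 - <<'E'
from h import *
c=load("scene4.pkl")
p=proj(c,[475.6,7.4,99]); print(((p-[235,120]+.5)*5))
u,v=(np.array([169,443])+.5)/5-.5+[235,120]; print(back(c,u,v,99))
E
```

```text
[173.8515914  438.48305923]
[476.19071968   3.8159846   99.        ]
```

The scene view puts the small end about 2 mm too far from the hub relative to the fixture, which is within play. I'll shift 1 mm toward the hub and lower gently.

>>> apply_moves:
  plan:
    - [0,0,0,0.1,0,2,0.05]
    - [0,0,0,0.1,0,3.5,0.05]
    - [0,0,0,0.1,0,4.2,0.05]
    - [0,0,0,0.1,0,4.6,0.05]
    - [0,0,0,0.1,0,4.9,0.05]
    - [0,0,0,0.1,0,5.1,0.05]
    - [0,0,0,0.1,0,5.2,0.05]
    - [0,0,0,0.1,0,5.2,0.05]
    - [0,0,0,0.1,0,5.2,0.05]

```text
time_s: 7.15
tool_pos: [488.8, 46.3, 38.1]
eef_rot: [[0.321, 0.947, 0.0], [0.947, -0.321, -0.0], [-0.0, 0.0, -1.0]]
force: [-0.1, 0.1, -0.7]
opening: 0.146
```

```bash
python3 - <<'E'
from cell import readout, imaging
from h import *
r=readout.sense(); print(r["time_s"],r["tool_pos"],r["eef_rot"].round(4),r["force"],r["ft_torque"],r["opening"])
for n in("scene",):
    c=imaging.capture(n); pickle.dump(c,open(n+"5.pkl","wb"))
c=load("scene5.pkl"); crop(c,235,150,100,90,7,"pics/s5.png")
E
```

```text
7.15 [488.76602982  46.29807178  38.06498997] [[ 3.215e-01  9.469e-01  2.000e-04]
 [ 9.469e-01 -3.215e-01 -1.000e-04]
 [-0.000e+00  3.000e-04 -1.000e+00]] [-0.06852851  0.05019316 -0.69234163] [-0.02736431 -0.01605647 -0.01089237] 0.14578506449827028
```

View pics/s5.png

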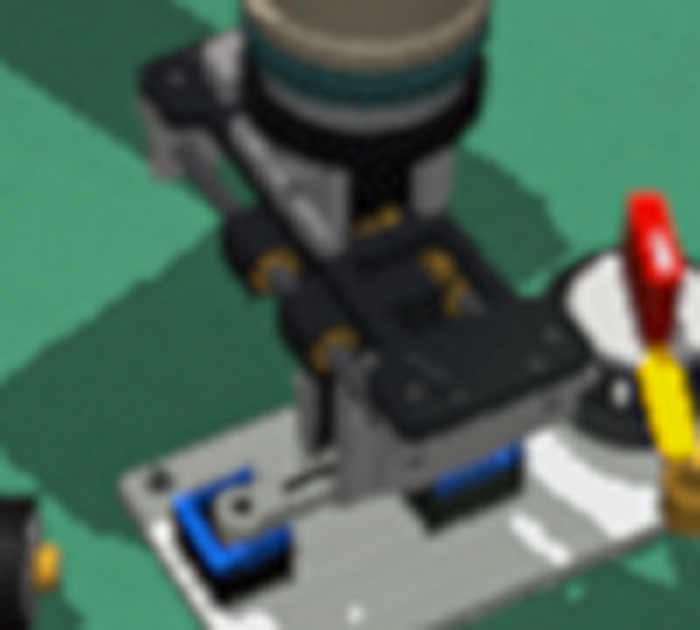

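Small end sits inside the narrow pocket, with no contact force and about 1 mm to go. I'll lower the last bit.

>>> apply_moves:
  plan:
    - [0,0,0,0,0,0.07,0.05]
    - [0,0,0,0,0,0.14,0.05]
    - [0,0,0,0,0,0.14,0.05]
    - [0,0,0,0,0,0.14,0.05]

```text
time_s: 7.7
tool_pos: [488.8, 46.3, 36.9]
eef_rot: [[0.321, 0.947, 0.0], [0.947, -0.321, -0.0], [-0.0, 0.0, -1.0]]
force: [-1.8, 0.6, 5.2]
opening: 0.143
```

>>> apply_moves:
  plan:
    - [0,0,0,0,0,0,0.2]
    - [0,0,0,0,0,0,0.3]
    - [0,0,0,0,0,0,0.4]
    - [0,0,0,0,0,0,0.4]
    - [0,0,0,0,0,-1,0.4]
    - [0,0,0,0,0,-4,0.4]
    - [0,0,0,0,0,-9,0.4]
    - [0,0,0,-6,0,-12,0.4]
    - [0,0,0,-12,0,-12,0.4]
    - [0,0,0,-17,0,-12,0.4]
    - [0,0,0,-17,0,-12,0.4]
    - [0,0,0,-17,0,-12,0.4]

```text
time_s: 9.2
tool_pos: [434.2, -114.4, 157.0]
eef_rot: [[0.322, 0.947, 0.001], [0.947, -0.322, 0.0], [0.001, 0.001, -1.0]]
force: [0.8, 0.3, 0.8]
opening: 0.401
```

```bash
python3 - <<'E'
from cell import readout, imaging
from h import *
r=readout.sense(); print(r["time_s"],r["tool_pos"],r["force"],r["opening"])
for n in("scene","top"):
    c=imaging.capture(n); pickle.dump(c,open(n+"6.pkl","wb"))
c=load("scene6.pkl"); crop(c,245,150,110,100,7,"pics/s6.png")
c=load("top6.pkl"); crop(c,205,155,100,75,8,"pics/t6.png")
E
```

```text
9.2 [ 434.18310628 -114.37705398  156.96089941] [0.83949521 0.27444733 0.81775554] 0.40102910731451297
```

View pics/s6.png

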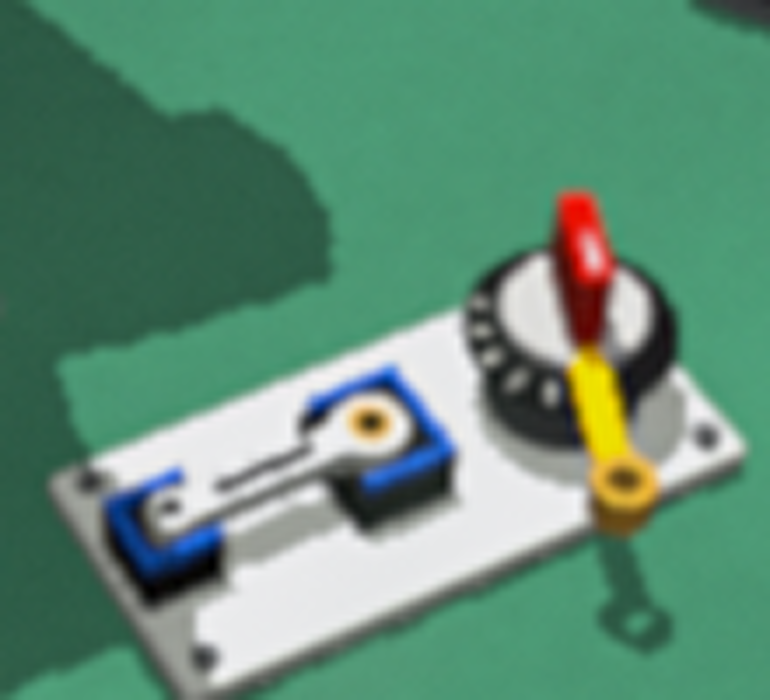

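View pics/t6.png

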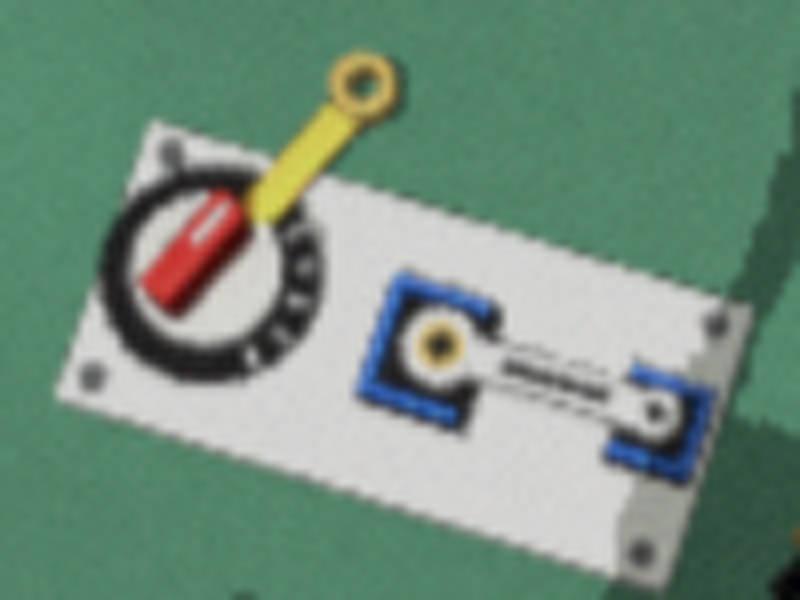

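```bash
python3 - <<'E'
from h import *; from mv import *
f=lambda px,s_,x0,y0:(np.array(px,float)+.5)/s_-.5+[x0,y0]
t=load("top6.pkl"); s=load("scene6.pkl")
for c,P in((t,f([(440,345),(655,411)],8,205,155)),(s,f([(371,421),(170,507)],7,245,150))):
    a,b=[back(c,*p,46) for p in P]; print(a.round(1),b.round(1),((a+b)/2).round(1),np.linalg.norm(a-b))
# cmd pose
p=np.array([488.4,45.3,90])+R(71.25)@np.array([1,0,53.4]); print(p); p=p+R(71.25)@np.array([-170,0,-120.]); print(p)
print(rel(p,71.25,[528.5,163.5,140],138.75), rel(p,71.25,[528.5,163.5,67],138.75))
E
```

```text
[502.   83.4  46. ] [476.6   7.6  46. ] [489.3  45.5  46. ] 79.93420146125665
[502.1  81.8  46. ] [476.2   5.1  46. ] [489.1  43.5  46. ] 80.95950664024923
[488.72143947  46.24693013  36.6       ]
[ 434.07673036 -114.73119188  156.6       ]
[0, 0, -67.5, np.float64(29.382), np.float64(-0.002), np.float64(1.66)] [0, 0, -67.5, np.float64(29.382), np.float64(-0.002), np.float64(8.96)]
```

The link is seated within about 1.5 mm in both views. Now go above the knob.

>>> apply_moves:
  plan:
    - [0,0,-8,5,-0.02,1.6,0.4]
    - [0,0,-16,10,-0.03,1.6,0.4]
    - [0,0,-25,15,-0.04,1.6,0.4]
    - [0,0,-34,20,-0.05,1.6,0.4]
    - [0,0,-43,25,-0.06,1.6,0.4]
    - [0,0,-52,29.49,-0.06,1.6,0.4]
    - [0,0,-60,29.49,-0.06,1.6,0.4]
    - [0,0,-67.5,29.49,-0.06,1.6,0.4]
    - [0,0,-67.5,29.49,-0.06,2.5,0.4]
    - [0,0,-67.5,29.49,-0.06,3,0.4]
    - [0,0,-67.5,29.49,-0.06,3,0.4]
    - [0,0,-67.5,29.49,-0.06,3,0.4]

```text
time_s: 10.8
tool_pos: [528.3, 164.7, 126.5]
eef_rot: [[-0.751, 0.66, 0.0], [0.66, 0.751, -0.0], [-0.0, -0.0, -1.0]]
force: [1.2, -0.5, -0.5]
opening: 0.402
```

```bash
python3 - <<'E'
from cell import readout, imaging
from h import *
r=readout.sense(); print(r["time_s"],r["tool_pos"],r["eef_rot"].round(3),r["joint_positions"].round(1),r["force"],r["opening"])
for n in("scene","top"):
    c=imaging.capture(n); pickle.dump(c,open(n+"7.pkl","wb"))
c=load("scene7.pkl"); crop(c,245,110,130,120,6,"pics/s7.png",[r["tool_pos"],[528.3,164.7,100]],3)
c=load("top7.pkl"); crop(c,175,125,120,90,6,"pics/t7.png")
E
```

```text
10.8 [528.3211205  164.72213341 126.53203717] [[-0.751  0.66   0.   ]
 [ 0.66   0.751 -0.   ]
 [-0.    -0.    -1.   ]] [ 10.1  17.2  96.1  -0.   66.8 -38.6] [ 1.1608637  -0.51960567 -0.46611403] 0.4023382300361887
```

View pics/s7.png

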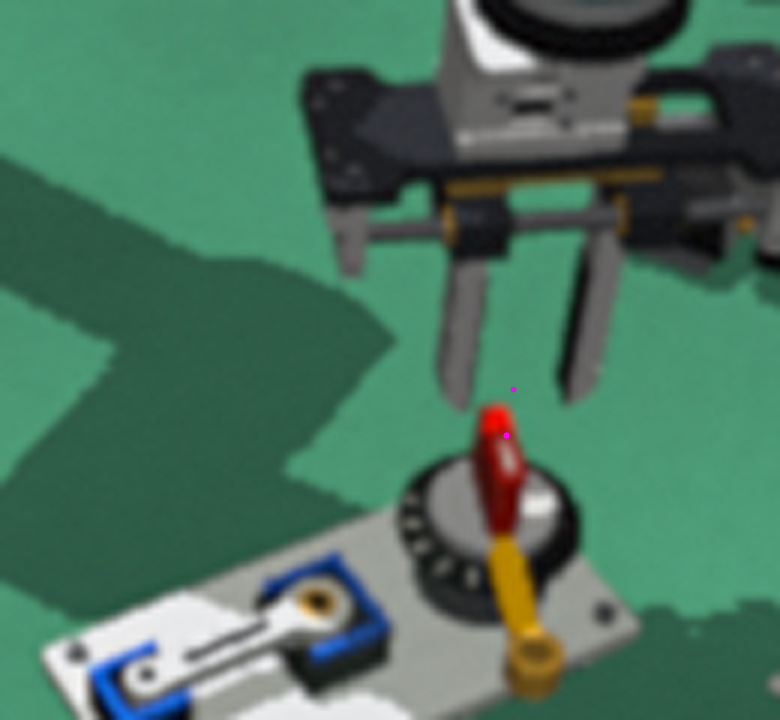

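View pics/t7.png

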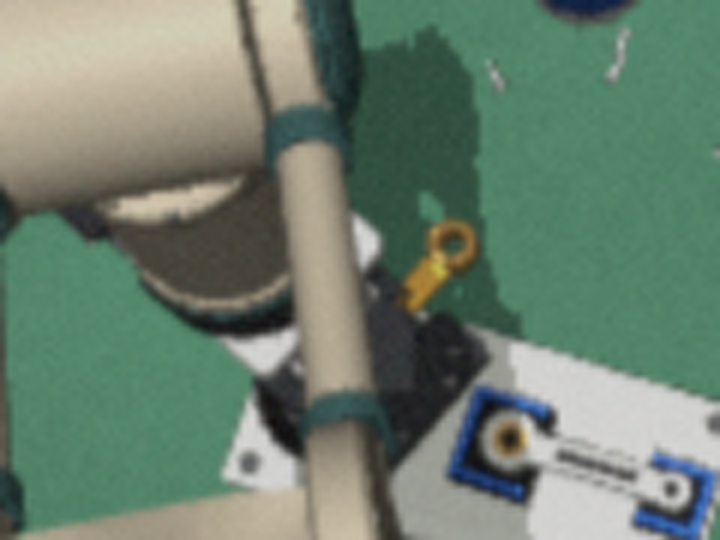

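>>> apply_moves:
  plan:
    - [0,0,0,0,0,2,0.4]
    - [0,0,0,0,0,4,0.4]
    - [0,0,0,0,0,5.2,0.4]
    - [0,0,0,0,0,5.9,0.4]
    - [0,0,0,0,0,5.9,0.4]
    - [0,0,0,0,0,5.9,0.4]
    - [0,0,0,0,0,5.9,0.2]
    - [0,0,0,0,0,5.9,0.15]
    - [0,0,0,0,0,5.9,0.05]
    - [0,0,0,0,0,5.9,0.05]
    - [0,0,0,0,0,5.9,0.05]
  force: 35

```text
time_s: 12.28
tool_pos: [528.0, 164.4, 67.7]
eef_rot: [[-0.752, 0.659, -0.0], [0.659, 0.752, -0.001], [-0.0, -0.001, -1.0]]
force: [-1.2, -1.1, 3.9]
opening: 0.148
```

```bash
python3 - <<'E'
from cell import readout, imaging
from h import *
r=readout.sense(); print(r["time_s"],r["tool_pos"],r["eef_rot"].round(3)[:,0],r["force"],r["ft_torque"],r["opening"])
E
```

```text
12.275 [528.01908741 164.41039596  67.74944634] [-0.752  0.659 -0.   ] [-1.23661386 -1.07154524  3.90995002] [-0.34123535  0.09165127 -0.07149286] 0.1480503479027572
```

Gripped (14 mm) and centred. Turn to the first stop and a little toward the second, watching forces.

>>> apply_moves:
  plan:
    - [0,0,4,0,0,0,0.05]
    - [0,0,8,0,0,0,0.05]
    - [0,0,12,0,0,0,0.05]
    - [0,0,16,0,0,0,0.05]
    - [0,0,20,0,0,0,0.05]
    - [0,0,22.5,0,0,0,0.05]
    - [0,0,22.5,0,0,0,0.05]
    - [0,0,22.5,0,0,0,0.05]

```text
time_s: 13.28
tool_pos: [528.0, 164.4, 67.8]
eef_rot: [[-0.443, 0.896, -0.0], [0.896, 0.443, -0.001], [-0.001, -0.001, -1.0]]
force: [-2.9, -3.8, 5.5]
opening: 0.143
```

```bash
python3 - <<'E'
from cell import readout, imaging
from h import *
r=readout.sense(); x=r["eef_rot"][:,0]; print(r["time_s"],r["tool_pos"],np.degrees(np.arctan2(x[1],x[0])),r["force"],r["ft_torque"],r["opening"])
c=imaging.capture("scene"); crop(c,245,110,130,120,6,"pics/s8.png")
E
```

```text
13.275 [527.97537115 164.38460779  67.75806017] 116.30491784237978 [-2.90339462 -3.76016449  5.46922389] [-0.5173004   0.28386563  0.01474407] 0.14313726747481972
```

View pics/s8.png

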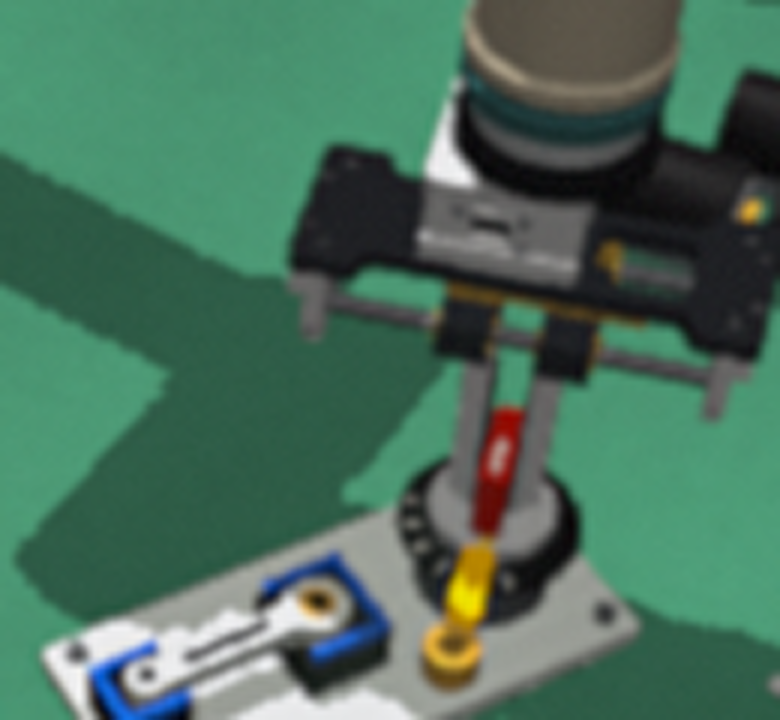

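The arm follows the grip to the first stop with low forces. Continue to the second stop, then gently to the third.

>>> apply_moves:
  plan:
    - [0,0,4,0,0,0,0.05]
    - [0,0,8,0,0,0,0.05]
    - [0,0,12,0,0,0,0.05]
    - [0,0,16,0,0,0,0.05]
    - [0,0,20,0,0,0,0.05]
    - [0,0,22.5,0,0,0,0.05]
    - [0,0,22.5,0,0,0,0.05]
    - [0,0,26,0,0,0,0.05]
    - [0,0,30,0,0,0,0.05]
    - [0,0,34,0,0,0,0.05]
    - [0,0,37,0,0,0,0.05]
    - [0,0,40,0,0,0,0.05]
    - [0,0,42,0,0,0,0.05]
    - [0,0,44,0,0,0,0.05]
    - [0,0,45,0,0,0,0.05]
    - [0,0,45,0,0,0,0.05]
    - [0,0,45,0,0,0,0.05]
    - [0,0,45,0,0,0,0.05]

```text
time_s: 15.58
tool_pos: [527.8, 164.4, 67.8]
eef_rot: [[0.32, 0.947, -0.001], [0.947, -0.32, -0.001], [-0.001, -0.0, -1.0]]
force: [-2.0, -2.7, 5.4]
opening: 0.149
```

```bash
python3 - <<'E'
from cell import readout, imaging
from h import *
r=readout.sense(); x=r["eef_rot"][:,0]; print(r["time_s"],r["tool_pos"],np.degrees(np.arctan2(x[1],x[0])),r["force"],r["ft_torque"],r["opening"])
for n in("scene","top"):
    c=imaging.capture(n); pickle.dump(c,open(n+"9.pkl","wb"))
c=load("scene9.pkl"); crop(c,245,130,110,100,7,"pics/s9.png")
c=load("top9.pkl"); crop(c,205,155,100,75,8,"pics/t9.png")
E
```

```text
15.575 [527.79219061 164.3708382   67.75282069] 71.3107819610842 [-2.01168254 -2.7479992   5.35041558] [-0.55079328  0.421884    0.04110966] 0.1494312450576502
```

View pics/s9.png

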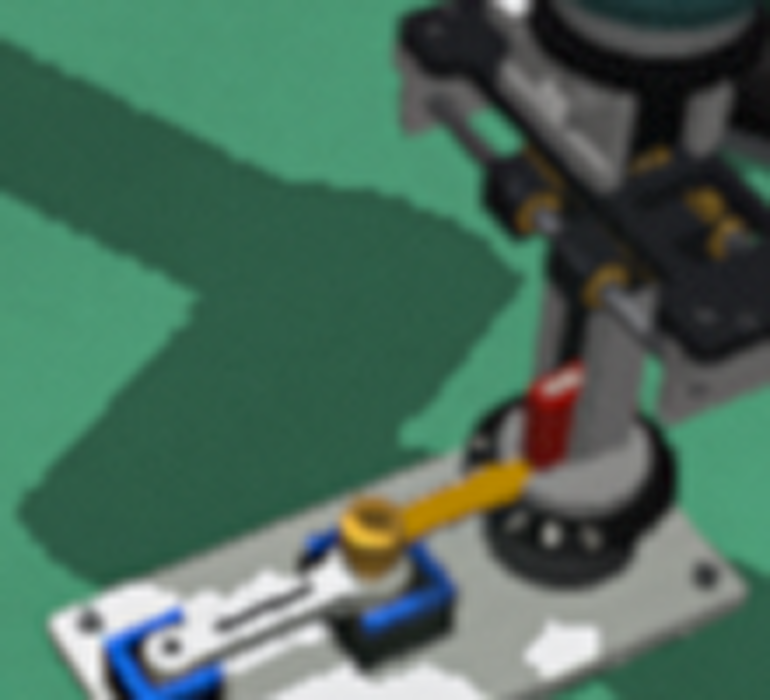

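View pics/t9.png

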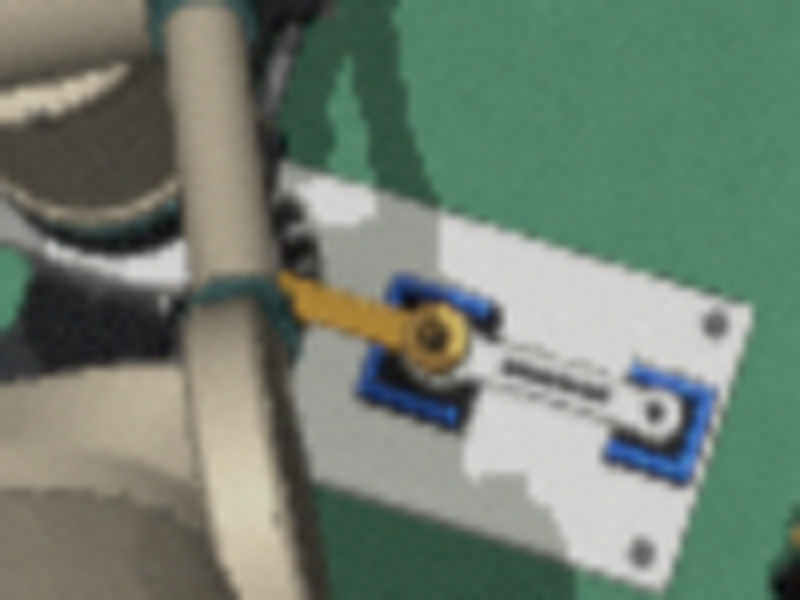

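```bash
python3 - <<'E'
from h import *
f=lambda px,s_,x0,y0:(np.array(px,float)+.5)/s_-.5+[x0,y0]
t=load("top9.pkl"); s=load("scene9.pkl")
for c,p,hub,eye in((t,f((436,335),8,205,155),[528.2,164.5],[502,83.4]),(s,f((373,516),7,245,130),[529.3,162],[502.1,81.8])):
    b=back(c,*p,68)[:2]; d=b-hub; print(b,np.hypot(*d),np.degrees(np.arctan2(d[1],d[0])),"to eye",np.hypot(*(b-eye)), "index",-41.25-np.degrees(np.arctan2(d[1],d[0])))
E
```

```text
[501.55541537  83.44745994] 85.31968201670438 -108.19736233260736 to eye 0.44711065215053974 index 66.94736233260736
[500.39135349  83.09697053] 84.03212422889247 -110.12192278003674 to eye 2.1451353005243696 index 68.87192278003674
```

Both views put the index at 67–69° (third stop 67.5°), with the bush within about 2 mm of the big eye. The grip is firm, so I'm handing in.

```bash
python3 - <<'E'
from cell import readout, robot
r=readout.sense(); print(r["time_s"],r["opening"],r["dq"].round(2),r["force"])
print(robot.hand_in())
r=readout.sense(); print(r["time_s"],r["opening"],r["force"])
E
```

```text
15.675 0.14950781118665216 [ 0.03  0.    0.05  0.06  0.01 -0.03] [-2.91000851 -3.09401901  5.45109098]
the job is handed in; nothing more can be done
None
the job is handed in; nothing more can be done
```

The job is handed in at 15.7 s of the 43 s allowed. The link is in the nest and the gripper is still holding the knob at the third stop.

- **Link:** I gripped the aluminium link across the web and laid it flat in the nest, big eye in the wide pocket. I set it down until I felt a light contact of about 5 N, then let go. Both cameras put the eye and middle within about 1.5 mm of their places.
- **Knob:** I pinched the red bar with 35 N and turned it 67.5° clockwise. I paused to check at the first stop, then carried on to the third. I counted the stops by turn angle, since the clicks themselves were not sensed.
- **Last checks:** The fingers were closed on the 14 mm bar and the arm was still, with a wrist force of about 7 N.
    - **Knob angle:** it reads 66.9° in the top view and 68.9° in the scene view, against 67.5° at the third stop.
    - **Guide bush:** it measured 0.4 mm and 2.1 mm from the big eye in the two views.

The two cameras disagreed by about 2.5 mm in y on where the fixture stands, slightly more than their stated calibration error. No check failed. I did not measure the bystanders again at the end, but no pushes showed in the force readings or the views I looked at.

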